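# Build the sieve stack on the shaker

## Robot

A 6-joint arm with a two-finger parallel gripper is mounted at the origin on a cart in front of the work surface, level with it; the furniture and walls round the work are solid. World frame = base frame: x ahead of the robot, y to its left, z up, the work surface at z = 0. Lengths are in mm, angles in rad, forces in N, time in s.
With the tool pointing down it reaches from about 400 to 925 mm from the base axis. Payload 12.5 kg.
Tool frame: the origin (TCP) lies midway between the tips of the shut fingers; the grasp point (between the pads) lies 19 mm behind it (env.pinch_z is the z of the grasp point in the tool frame, in mm); z points along the fingers, y is the line along which they close (so a half turn about z gives the same grasp; the last joint's range is limited). The gripper opens to 95 mm and grips with 3 to 60 N. Pads are 20 mm wide; open, the fingers measure 119 mm over their backs; the gripper's body (75 mm by 180 mm) begins 59 mm behind the grasp point.
Start: joints at [1.024, 0.491, 1.559, -0, 1.092, -0.106], TCP at [266.651, 565.282, 214.661] pointing down, gripper open.
Joint ranges: [-3.1, 3.1], [-0.84, 2.19], [0.05, 2.79], [-1.13, 4.28], [0.06, 2.93], [-2.69, 2.69]. Speed limits (rad/s): [2.22, 2.22, 2.79, 3.14, 3.14, 3.14].

## Interface

Orientations are given as [roll, pitch, yaw] about the fixed x, y, z axes, in that order (R = Rz(yaw) Ry(pitch) Rx(roll)).
In Python, from cell import env, eyes gives the robot as it stands.
- The arm moves only by the shell command python3 -m inch 'ROWS'. ROWS is JSON, a list of rows, each a list of 3 entries, a list of its own where there are three numbers: the shift along the tool's x, y, z in units of 60 mm (1.0 is 60 mm), then the turn about the tool's z in units of 5 degrees (1.0 is 5 degrees), then the closure, from -1 (fully open) to 1 (shut). In form: [[[tx, ty, tz], turn, claw], ...]. A call has exactly 10 rows; each row shifts and turns the commanded pose from where the row before left it, along the tool's axes as they then stand; what a row does not reach is not made up. A row lasts 1/8 s, in which the tool goes at most 62.5 mm and 10.7 degrees, less where a joint would pass 70% of its speed; a pose out of reach is approached as far as the arm can. A call is refused whole if a number of a shift passes 1 or a number of a turn 1, either way. A call with a gripper value outside its range is refused whole. The fingers move at their own pace and stop on an object; the grip force is fixed at half the most. Time passes only in rows, so rows that do not move let the fingers close, or fill a call up. It gives the time, the measured TCP pose, the force, the opening and the grip force at its end, in the units of the state.
- env.state(): the state, without advancing time (a new reading comes with each control period).
- eyes.read_camera(name): name is "scene" or "side" or "wrist"; returns a dict with "pixels" (480x640x3 uint8, red, green, blue), "fx", "fy", "cx", "cy" (pixels), "extrinsics" (4x4, takes a point from world to camera coordinates). Camera axes: x right, y down, z forward; pixel columns grow to the right and rows downward; lengths in mm; the calibration is good to about 2 mm. A picture is of the moment at which its call begins. There is no depth.
- env.job_done(): hands the job in; it is judged then, once.
Trained networks look in a picture, given as the dict that the camera call returned (one of the last four; its "shot" number tells which), for a name from the list of things; names that differ only in an ending like _2 or _b are one class to them, and where a whole thing is asked for, a point or a joint stands for the part that bears it (a point fixed in the world has none). Each returns a list of dicts, best first, with "score" (0 to 1); they miss things now and then, are a little off and sometimes report something else, mostly with a low value. They report only what shows in the picture. A call takes as long as a camera call.
- eyes.boxes_of(name, picture): "centre" ([row, column] in pixels, amid what is visible of it).
- eyes.cut_out(name, picture): "mask" (480x640 bool, what is visible of it) and "centre" ([row, column] in pixels, amid what is visible of it).
- eyes.spot_point(name, picture): "centre" ([row, column] in pixels: a listed point, or the origin of a listed thing).
The state is a dict: "t": time; "joints": joint angles; "qvel": joint speeds; "tau": joint torques, N m; "eef_pos": TCP position; "tcp_rot": TCP orientation; "ft_force": force on the tool from outside, world axes, zero at the start; "moment": the same for the moment, N m; "opening": opening from 0.0 (shut) to 1.0 (fully open); "grip_force": force on a finger pad.
Only numpy, scipy, OpenCV 4.12 (cv2) and the standard library are available. Lean on these libraries where they do the work, as an engineer would, in place of code of your own. Each camera call takes 0.05 s, during which the arm holds its last target. There are 200 camera calls.

## Task

Assemble the small test-sieve stack on the shaker, one part after the other from the bottom up: first press the plain steel pan down between the shaker's two orange spring jaws until it sits on the plate, then nest the blue fine sieve in it, the yellow medium sieve on that, the red coarse sieve on that, and finally the white lid with the black knob. Each part must be upright and fully seated in the one below, and the beaker, the timer and the film carton must be left standing where they are.

Things in the scene. Friction and masses are not known exactly. Their poses are not given: they have to be found in the camera images.
- shaker: Fixed round grey base, 124 mm across; plate top 35 mm above origin (centre of underside, the pan's axis). Knob at -x. Orange spring jaws at +y and -y, 18 mm tall, leave a 54 mm circle (65 at the bevelled top); the pan pushed straight down (under 15 N) spreads them along y and is held and centred. Fingers holding the pan fit at +x and -x.
- pan: Plain bare-steel cup, 60 mm dia, 46 high, foot bevelled to 52 across over the lowest 6 mm; open mouth 56 across, floor at 10 mm. Grasp across the body near the top, fingertips 22 mm or more above its underside to stay above the jaws. Seated: origin 35 mm above the shaker's. 0.12 kg. Origin: centre of underside, z up.
- sieve_fine: Blue sieve, finest mesh. Nested: origin 38 mm above the pan's. 60 mm dia, 30 high, open mouth 56 across. Centring skirt below (z 0 to 8 mm) 51 across, tapering to 41 at its foot; it drops into the mouth below (2.5 mm play all round) until the 60 mm body (z 8 to 30) rests on that rim. Grasp the body from above. 0.09 kg. Origin: centre of underside, z up.
- sieve_medium: Yellow sieve, medium mesh. Nested: origin 22 mm above the blue one's. 60 mm dia, 30 high, open mouth 56 across. Centring skirt below (z 0 to 8 mm) 51 across, tapering to 41 at its foot; it drops into the mouth below (2.5 mm play all round) until the 60 mm body (z 8 to 30) rests on that rim. Grasp the body from above. 0.09 kg. Origin: centre of underside, z up.
- sieve_coarse: Red sieve, widest mesh. Nested: origin 22 mm above the yellow one's. 60 mm dia, 30 high, open mouth 56 across. Centring skirt below (z 0 to 8 mm) 51 across, tapering to 41 at its foot; it drops into the mouth below (2.5 mm play all round) until the 60 mm body (z 8 to 30) rests on that rim. Grasp the body from above. 0.09 kg. Origin: centre of underside, z up.
- lid: White 60 mm disc (z 8 to 13 mm) with a tapered skirt below (z 0 to 8, 51 tapering to 41 mm across; it drops into the red sieve's 56 mm mouth) and a black round knob, 22 mm dia, z 13 to 41 mm: grasp the knob, fingertips above the disc. Nested: origin 22 mm above the red sieve's. 0.06 kg. Origin: centre of underside, z up.
- beaker: Bystander: clear glass beaker, 52 mm across, 66 mm high, loose. Origin: centre of its underside.
- timer: Bystander: white bench timer lying flat, 66 x 66 x 18 mm, loose. Origin: centre of its underside.
- film_box: Bystander: white and red film carton, 52 (x) x 110 (y) x 52 mm, loose. Origin: centre of its underside.

How it is judged:
By the outcome, as a careful person would: the job done as asked, in the order asked, and still so for the second after the job is handed in, with the robot touching nothing.
It also fails if it takes over 136 s, if anything falls off the work surface, if the arm or the gripper's body presses on something with over 40 N, if the wrist force passes 120 N, or if a joint passes its speed limit or range.

## Working session

There is one attempt and no reset: what is moved stays moved. The work goes in short steps, Python scripts to look and compute and a shell command to move; the robot and the scene stay as the last step left them, time stands still between calls to the robot, and variables do not carry over. Pictures are saved under pics/ and viewed, at most 16 in all, crops included, and the job is handed in when it is done.

```bash
ls; mkdir -p pics; cat > h.py <<'E'
import numpy as np, cv2
from cell import env, eyes
N=['shaker','pan','sieve_fine','sieve_medium','sieve_coarse','lid','beaker','timer','film_box']
def save(c,n): cv2.imwrite('pics/'+n,c['pixels'][:,:,::-1])
def ray(c,rc):
    E=np.array(c['extrinsics']);R=E[:3,:3];o=-R.T@E[:3,3]
    d=R.T@np.array([(rc[1]-c['cx'])/c['fx'],(rc[0]-c['cy'])/c['fy'],1]);return o,d/np.linalg.norm(d)
def atz(c,rc,z):
    o,d=ray(c,rc);return (o+d*(z-o[2])/d[2]).round(1)
def proj(c,p):
    E=np.array(c['extrinsics']);q=E[:3,:3]@np.array(p)+E[:3,3];return [c['cy']+c['fy']*q[1]/q[2],c['cx']+c['fx']*q[0]/q[2]]
def tri(rs):
    A=np.zeros((3,3));b=np.zeros(3)
    for o,d in rs:
        P=np.eye(3)-np.outer(d,d);A+=P;b+=P@o
    p=np.linalg.solve(A,b);return p.round(1),[round(float(np.linalg.norm((np.eye(3)-np.outer(d,d))@(p-o))),1) for o,d in rs]
E
python3 - <<'E'
from h import *
C={k:eyes.read_camera(k) for k in('scene','side','wrist')}
for k in C: save(C[k],k+'0.png')
for n in N:
    r=[];
    for k in C:
        s=eyes.spot_point(n,C[k])
        for q in s[:2]: print(n,k,round(q['score'],2),np.round(q['centre']),atz(C[k],q['centre'],0))
        if s and k!='wrist': r.append(ray(C[k],s[0]['centre']))
    if len(r)>1: print('   tri',tri(r))
print(env.state())
E
```

```text
pics
shaker scene 0.83 [215. 274.] [580.3 221.6  -0. ]
shaker side 0.74 [205. 339.] [585.5 216.9   0. ]
shaker wrist 0.68 [391. 225.] [424.6 359.5   0. ]
   tri (array([586.7, 228.3,  -7.4]), [0.0, 0.0])
pan scene 0.76 [246. 323.] [570.3  25.8   0. ]
pan side 0.62 [252. 334.] [556.3  15.4   0. ]
   tri (array([558.3,  14.9,   7.1]), [5.7, 5.7])
sieve_fine scene 0.9 [284. 395.] [ 577.9 -203.4    0. ]
sieve_fine side 0.78 [328. 350.] [ 571.4 -218.5    0. ]
   tri (array([ 575.1, -207.6,   -3.8]), [6.3, 6.3])
sieve_medium scene 0.78 [245. 233.] [413.  218.5   0. ]
sieve_medium side 0.78 [209. 276.] [417.  204.1   0. ]
sieve_medium side 0.43 [253. 334.] [556.5  11.7   0. ]
   tri (array([417.1, 224.1, -10. ]), [2.9, 2.9])
sieve_coarse scene 0.94 [319. 351.] [ 414.8 -185.9    0. ]
sieve_coarse scene 0.3 [283. 288.] [403.6   5.4   0. ]
sieve_coarse side 0.58 [319. 274.] [ 423.5 -189.2    0. ]
   tri (array([ 422.4, -180.7,  -10.3]), [0.8, 0.8])
lid scene 0.73 [350. 434.] [ 463.5 -377.7    0. ]
lid side 0.6 [406. 290.] [ 455.6 -384.7    0. ]
   tri (array([ 457.5, -382.3,    3.6]), [4.4, 4.
[... 539 characters left out ...]
 [2.4, 2.4])
{'t': 1.5, 'joints': array([ 1.02438822e+00,  4.90913030e-01,  1.55887433e+00, -2.94484325e-06,
        1.09170383e+00, -1.05636016e-01]), 'qvel': array([-9.41265723e-04,  3.43031911e-04, -6.40400675e-04, -8.17116655e-04,
       -3.68444150e-04,  5.09282689e-05]), 'tau': array([ 1.99926099e-04, -6.12464690e+01, -2.58427048e+01,  6.93002553e-02,
        4.45565698e-02,  3.41038651e-05]), 'eef_pos': array([266.66444419, 565.28904377, 214.66169754]), 'tcp_rot': array([3.14149204e+00, 1.32966157e-05, 2.70082192e+00]), 'ft_force': array([ 0.39184224,  0.40881885, -0.67368996]), 'moment': array([ 0.01142428,  0.04104674, -0.04008413]), 'grip_force': 0.0, 'opening': 1.0015437562048153}
```

View pics/scene0.png

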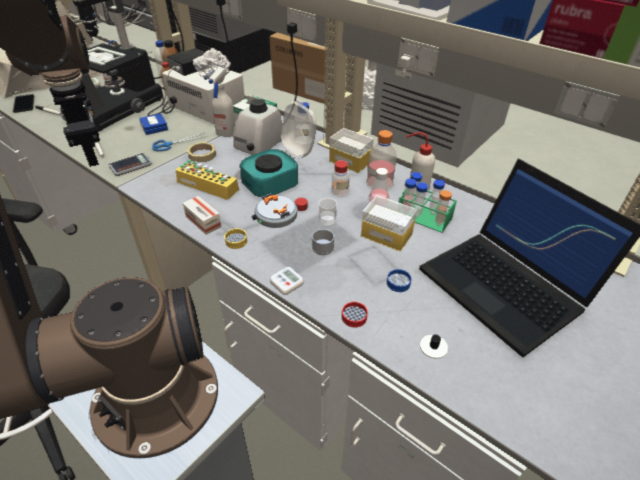

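View pics/side0.png

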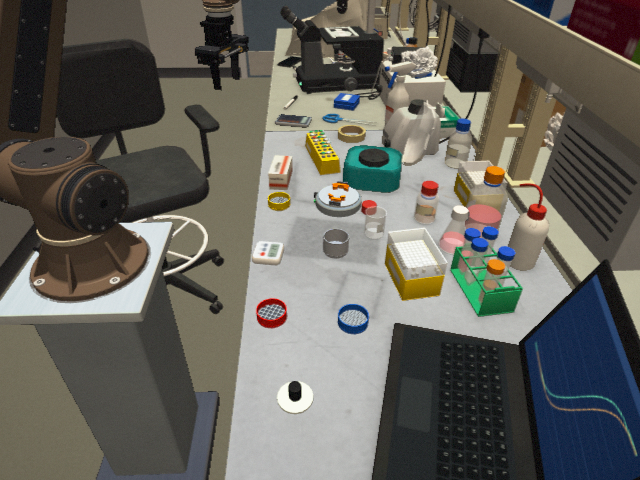

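The scene view shows all the parts standing upright on the bench: shaker near (275,208), pan (323,242), yellow (236,238), red (354,314), blue (398,280), lid (434,346). The network detections agree with this. Next I need a close look at the shaker to get its yaw.

```bash
cat >> h.py <<'E'
from scipy.spatial.transform import Rotation as Ro
def to(p,yaw=None):
    s=env.state();R=Ro.from_euler('xyz',s['tcp_rot']).as_matrix();y0=s['tcp_rot'][2]
    d=np.array(p)-s['eef_pos']; print('pos',s['eef_pos'].round(1),'yaw',round(y0,4),'t',round(s['t'],2),'shift now',(R.T@d/60).round(2),end=' ')
    if yaw is not None:
        dy=(yaw-y0+np.pi)%(2*np.pi)-np.pi; print('turn',round(-np.degrees(dy)/5,2),'shift after turn',((Ro.from_euler('z',dy).as_matrix()@R).T@d/60).round(2),end=' ')
    print()
E
python3 - <<'E'
from h import *
c=eyes.read_camera('wrist');E=np.array(c['extrinsics']);s=env.state();R=Ro.from_euler('xyz',s['tcp_rot']).as_matrix()
o=-E[:3,:3].T@E[:3,3];print('cam in tool',R.T@(o-s['eef_pos']),'axes',(R.T@E[:3,:3].T).round(2),c['fx'])
to((520,215,300),np.pi/2)
E
```

```text
cam in tool [  74.05442349   -0.29393667 -169.43391191] axes [[-0.   -0.96 -0.26]
 [ 1.   -0.    0.  ]
 [-0.   -0.26  0.96]] 361.41404877520296
pos [266.7 565.3 214.7] yaw 2.7008 t 1.55 shift now [-6.31 -3.48 -1.42] turn 12.95 shift after turn [-5.84  4.22 -1.42]
```

```bash
python3 -m inch '[[[-0.3,-0.1,-0.5],0,-1],[[-0.6,-0.2,-0.5],0,-1],[[-0.8,-0.3,-0.4],0,-1],[[-0.9,-0.3,0],0,-1],[[-0.9,-0.3,0],0,-1],[[-0.9,-0.3,0],0,-1],[[-0.8,-0.3,0],0,-1],[[-0.7,-0.25,0],0,-1],[[-0.6,-0.2,0],0,-1],[[-0.3,-0.1,0],0,-1]]'
python3 -m inch '[[[0,0,0],1,-1],[[0,0,0],1,-1],[[0,0,0],1,-1],[[0,0,0],1,-1],[[0,0,0],1,-1],[[0,0,0],1,-1],[[0,0,0],1,-1],[[0,0,0],1,-1],[[0,0,0],1,-1],[[0,0,0],1,-1]]'
python3 - <<'E'
from h import *
to((575,265,300),np.pi/2)
c=eyes.read_camera('wrist');save(c,'w1.png')
for n in N:
    for f in (eyes.spot_point,eyes.boxes_of):
        for q in f(n,c)[:1]: print(n,f.__name__,round(q['score'],2),np.round(q['centre']),atz(c,q['centre'],0))
E
```

```text
t: 2.8
eef_pos: [576.5, 262.4, 298.4]
tcp_rot: [-3.142, -0.0, 2.699]
ft_force: [-0.7, -0.4, 0.5]
opening: 1.001
grip_force: 0.0
t: 4.05
eef_pos: [575.0, 264.4, 298.7]
tcp_rot: [3.142, -0.0, 1.826]
ft_force: [0.1, 0.0, 0.5]
opening: 1.001
grip_force: 0.0
pos [575.  264.4 298.7] yaw 1.826 t 4.05 shift now [ 0.01  0.   -0.02] turn 2.92 shift after turn [ 0.01 -0.   -0.02] 
shaker call 0.85 [233. 314.] [580.7 215.8   0. ]
shaker call 0.59 [233. 316.] [583.2 216.1   0. ]
pan call 0.92 [353. 268.] [559.5  20.9   0. ]
pan call 0.9 [373. 264.] [561.4 -13.4   0. ]
sieve_fine call 0.45 [320. 148.] [381.5  30.9   0. ]
sieve_medium call 0.78 [203. 193.] [417.1 214.5   0. ]
sieve_medium call 0.88 [206. 190.] [414.2 209.5   0. ]
sieve_coarse call 0.59 [336. 159.] [401.    9.8   0. ]
beaker call 0.72 [327. 343.] [655.5  90.8   0. ]
beaker call 0.86 [359. 346.] [674.5  41.4   0. ]
timer call 0.58 [336. 160.] [403.    9.9   0. ]
timer call 0.72 [318. 149.] [382.9  34.5   0. ]
film_box call 0.79 [ 87. 219.] [423.9 362.4   0. ]
film_box call 0.84 [ 83. 213.] [416. 365.   0.]
```

View pics/w1.png

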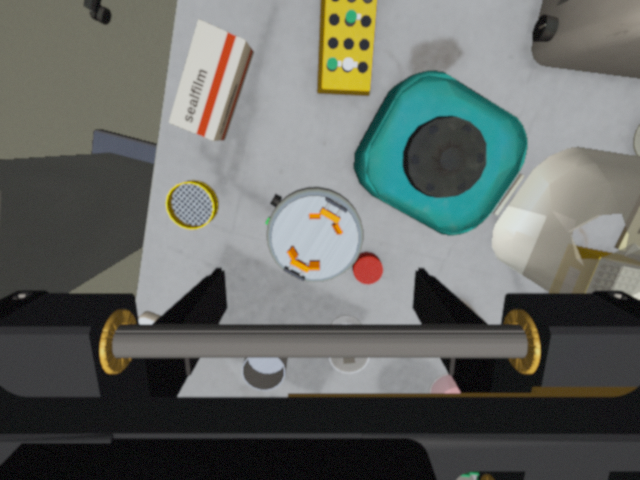

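```bash
cat > jaw.py <<'E'
from h import *
def jaw(c):
    im=cv2.cvtColor(c['pixels'],cv2.COLOR_RGB2HSV);m=cv2.inRange(im,(8,150,120),(20,255,255))
    o=proj(c,(583,218,40));yy,xx=np.mgrid[:480,:640];m[(yy-o[0])**2+(xx-o[1])**2>65**2]=0
    n,l,st,ce=cv2.connectedComponentsWithStats(m);ix=sorted(range(1,n),key=lambda i:-st[i][4])[:2]
    P=[atz(c,ce[i][::-1],47) for i in ix];d=P[0]-P[1]
    print([st[i][4] for i in ix],P,'mid',(P[0]+P[1])/2,'axis deg',np.degrees(np.arctan2(d[1],d[0])))
    q=eyes.cut_out('shaker',c)[0];k=q['mask'].astype(np.uint8);cn=max(cv2.findContours(k,0,2)[0],key=cv2.contourArea)
    # fit circle at z=33 : project hull to plane
    h=cv2.convexHull(cn)[:,0];W=np.array([atz(c,(p[1],p[0]),33)[:2] for p in h],np.float32)
    print('circ',cv2.minEnclosingCircle(W),'ell',cv2.fitEllipse(W))
E
python3 - <<'E'
from jaw import *
jaw(eyes.read_camera('wrist'))
c=eyes.read_camera('scene');jaw(c)
c=eyes.read_camera('side');jaw(c)
E
```

```text
[np.int32(212), np.int32(153)] [array([572.8, 189.5,  47. ]), array([589.5, 247.3,  47. ])] mid [581.15 218.4   47.  ] axis deg -106.11545136816223
circ ((575.6500244140625, 222.0500030517578), 66.08415985107422) ell ((577.6214599609375, 222.22315979003906), (120.71512603759766, 129.08059692382812), 55.8116455078125)
[np.int32(53), np.int32(24)] [array([591. , 244.8,  47. ]), array([567.3, 181.1,  47. ])] mid [579.15 212.95  47.  ] axis deg 69.59195457053468
circ ((566.735595703125, 212.73919677734375), 80.87884521484375) ell ((568.4739379882812, 207.63104248046875), (130.92054748535156, 158.81150817871094), 138.45286560058594)
[np.int32(83), np.int32(61)] [array([589.7, 240.5,  47. ]), array([573.3, 179.7,  47. ])] mid [581.5 210.1  47. ] axis deg 74.90447915578885
circ ((580.0999755859375, 200.85000610351562), 86.41747283935547) ell ((579.408447265625, 195.5242919921875), (125.0245132446289, 170.70901489257812), 172.8850555419922)
```

```bash
python3 - <<'E'
from h import *
to((570,47,240),1.2915)
E
```

```text
pos [575.5 263.7 298.7] yaw 1.8281 t 5.3 shift now [-3.47 -1.01  0.98] turn 6.15 shift after turn [-3.5   0.91  0.98]
```

```bash
python3 -m inch '[[[-0.2,-0.1,0],0,-1],[[-0.5,-0.15,0.1],0,-1],[[-0.7,-0.2,0.2],0,-1],[[-0.8,-0.2,0.25],0,-1],[[-0.7,-0.2,0.23],0,-1],[[-0.4,-0.1,0.15],0,-1],[[-0.17,-0.06,0.05],0,-1],[[0,0,0],1,-1],[[0,0,0],1,-1],[[0,0,0],1,-1]]'
python3 -m inch '[[[0,0,0],1,-1],[[0,0,0],1,-1],[[0,0,0],1,-1],[[0,0,0],0.15,-1],[[0,0,0],0,-1],[[0,0,0],0,-1],[[0,0,0],0,-1],[[0,0,0],0,-1],[[0,0,0],0,-1],[[0,0,0],0,-1]]'
cat >> h.py <<'E'
def rimfit(c,m,z):
    cn=max(cv2.findContours(m.astype(np.uint8),0,1)[0],key=cv2.contourArea)
    W=np.array([atz(c,(p[1],p[0]),z)[:2] for p in cv2.convexHull(cn)[:,0]],np.float32);return cv2.minEnclosingCircle(W),cv2.fitEllipse(W)
E
python3 - <<'E'
from h import *
to((570,47,240),1.2915)
c=eyes.read_camera('wrist');save(c,'w2.png')
q=eyes.spot_point('pan',c)[0];print(q['score'],q['centre'],atz(c,q['centre'],0))
q=eyes.cut_out('pan',c)[0];print(q['score'],q['centre'],rimfit(c,q['mask'],46))
E
```

```text
t: 6.55
eef_pos: [569.8, 47.2, 240.2]
tcp_rot: [3.141, -0.0, 1.564]
ft_force: [-0.1, -0.7, -0.5]
opening: 0.996
grip_force: 0.0
t: 7.8
eef_pos: [569.9, 46.9, 239.8]
tcp_rot: [3.142, -0.0, 1.292]
ft_force: [-0.4, -0.4, 0.8]
opening: 0.996
grip_force: 0.0
pos [569.9  46.9 239.8] yaw 1.2915 t 7.8 shift now [ 0.  0. -0.] turn 0.0 shift after turn [ 0.  0. -0.] 
0.94 [225.5, 317.7] [561.3  24.1   0. ]
0.81 [234.4, 316.9] (((559.6622924804688, 26.194908142089844), 32.51236343383789), ((560.2172241210938, 25.25743865966797), (58.52724075317383, 65.48392486572266), 162.1597137451172))
```

View pics/w2.png

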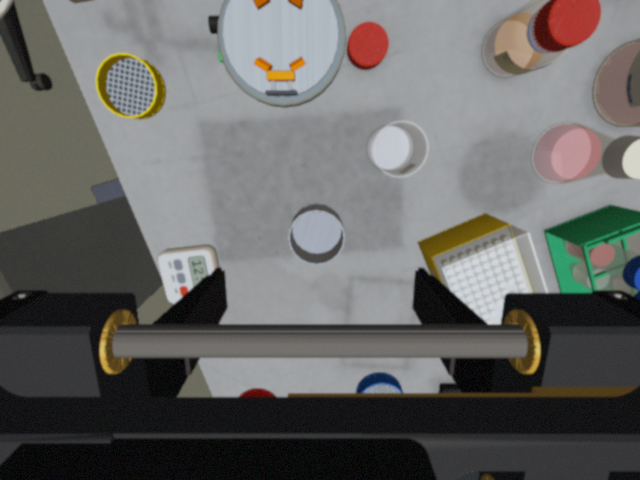

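The pan rim is centred near pixel (316,236), with the jaws at the top. I'm going to grasp the pan now.

```bash
python3 -m inch '[[[-0.2,-0.02,0.2],0,-1],[[-0.22,-0.025,0.5],0,-1],[[0,0,0.7],0,-1],[[0,0,0.7],0,-1],[[0,0,0.6],0,-1],[[0,0,0.5],0,-1],[[0,0,0.3],0,-1],[[0,0,0.1],0,-1],[[0,0,0],0,-1],[[0,0,0],0,1]]'
python3 -m inch '[[[0,0,0],0,1],[[0,0,0],0,1],[[0,0,0],0,1],[[0,0,0],0,1],[[0,0,0],0,1],[[0,0,-0.2],0,1],[[0,0,-0.5],0,1],[[0,0,-0.7],0,1],[[0,0,-0.7],0,1],[[0,0,-0.3],0,1]]'
python3 - <<'E'
from h import *
s=env.state();print(s['opening']*95)
to((581,218,170),1.2915)
c=eyes.read_camera('wrist');save(c,'w3.png')
from jaw import jaw
jaw(c)
q=eyes.spot_point('shaker',c)[:1]
for a in q: print(atz(c,a['centre'],0))
q=eyes.spot_point('pan',c)[:1]
for a in q: print(a['centre'],atz(c,a['centre'],s['eef_pos'][2]-24))
E
```

```text
t: 9.2
eef_pos: [560.6, 23.3, 24.5]
tcp_rot: [3.14, -0.0, 1.291]
ft_force: [-0.1, 0.8, 0.1]
opening: 0.939
grip_force: 0.0
t: 10.45
eef_pos: [560.8, 23.4, 170.8]
tcp_rot: [3.138, -0.001, 1.291]
ft_force: [-0.4, -0.3, -1.4]
opening: 0.632
grip_force: 30.0
60.08675307301409
pos [560.8  23.4 170.8] yaw 1.2915 t 10.45 shift now [ 3.21 -0.57  0.01] turn -0.0 shift after turn [ 3.21 -0.57  0.01] Traceback (most recent call last):
  File "<stdin>", line 6, in <module>
  File "jaw.py", line 6, in jaw
    P=[atz(c,ce[i][::-1],47) for i in ix];d=P[0]-P[1]
                                                 ~^^^
IndexError: list index out of range
```

View pics/w3.png

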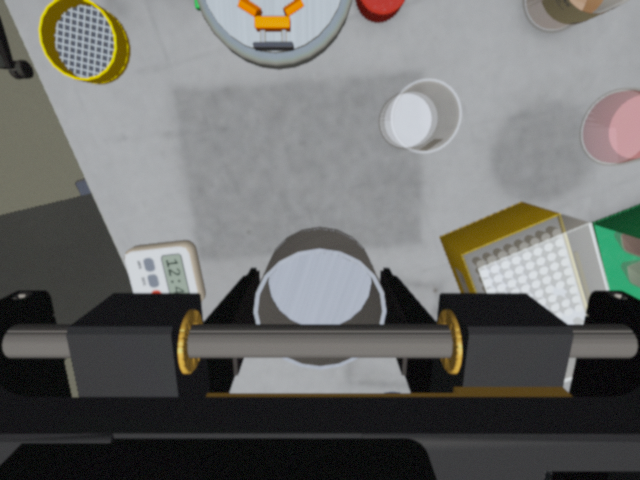

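```bash
python3 -m inch '[[[0.15,-0.05,0],0,1],[[0.3,-0.1,0],0,1],[[0.4,-0.15,0],0,1],[[0.4,-0.15,0],0,1],[[0.3,-0.1,0],0,1],[[0.15,-0.02,0],0,1],[[0,0,0],0,1],[[0,0,0],0,1],[[0,0,0],0,1],[[0,0,0],0,1]]'
python3 - <<'E'
from h import *
s=env.state()
to((581,218,170),1.2915)
c=eyes.read_camera('wrist');save(c,'w4.png')
for a in eyes.spot_point('pan',c)[:1]: print('pan',a['centre'],atz(c,a['centre'],s['eef_pos'][2]-24))
for p in [(307,319.5)]: print('rim',atz(c,p,s['eef_pos'][2]+22))
for a in eyes.spot_point('shaker',c)[:1]: print(a['centre'],atz(c,a['centre'],0))
from jaw import jaw
jaw(c)
E
```

```text
t: 11.75
eef_pos: [555.6, 130.5, 167.9]
tcp_rot: [3.142, -0.0, 1.291]
ft_force: [-0.3, 0.5, -1.7]
opening: 0.631
grip_force: 30.0
pos [555.6 130.5 167.9] yaw 1.2908 t 11.75 shift now [ 1.52  0.   -0.04] turn -0.01 shift after turn [ 1.52  0.   -0.04] 
rim [555.8 131.4 189.9]
[116.9, 317.6] [579.6 219.3   0. ]
[np.int32(590), np.int32(421)] [array([588.5, 245.2,  47. ]), array([572.3, 189.6,  47. ])] mid [580.4 217.4  47. ] axis deg 73.75562504111618
circ ((576.5999755859375, 219.9499969482422), 64.53591918945312) ell ((578.1555786132812, 218.2142791748047), (117.75484466552734, 126.41414642333984), 64.84841918945312)
```

View pics/w4.png

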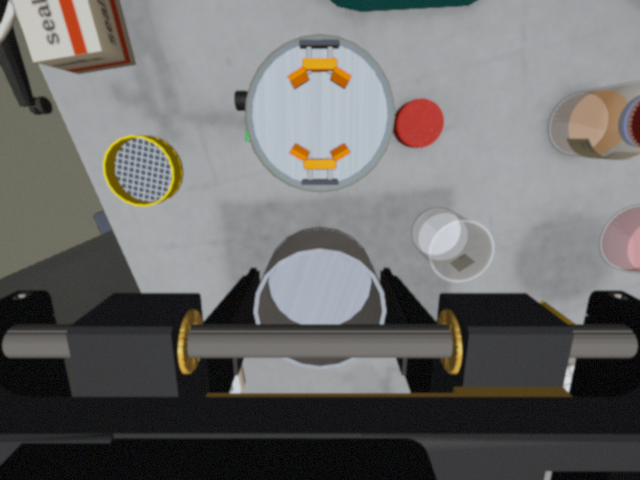

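Pan rim is at (319,307) and the jaws at (319,65) and (319,163), all in line with the tool. Now I'll press it in.

```bash
python3 -m inch '[[[0.2,0,0],0,1],[[0.4,0,0],0,1],[[0.45,0,0],0,1],[[0.3,0,0],0,1],[[0.15,0,0.1],0,1],[[0,0,0.4],0,1],[[0,0,0.5],0,1],[[0,0,0.4],0,1],[[0,0,0.15],0,1],[[0,0,0],0,1]]'
python3 -m inch '[[[0,0,0.05],0,1],[[0,0,0.05],0,1],[[0,0,0.05],0,1],[[0,0,0.05],0,1],[[0,0,0],0,1],[[0,0,0],0,1],[[0,0,0],0,1],[[0,0,0],0,1],[[0,0,0],0,1],[[0,0,0],0,1]]'
python3 - <<'E'
from h import *
to((580.3,218,59),1.2915)
print(env.state()['ft_force'])
E
```

```text
t: 13.2
eef_pos: [580.4, 217.3, 74.6]
tcp_rot: [-3.141, 0.0, 1.291]
ft_force: [0.1, -0.2, -0.0]
opening: 0.636
grip_force: 30.0
t: 14.45
eef_pos: [580.4, 217.4, 62.8]
tcp_rot: [3.142, -0.0, 1.291]
ft_force: [2.0, -0.1, -2.1]
opening: 0.63
grip_force: 30.0
pos [580.4 217.4  62.8] yaw 1.2914 t 14.45 shift now [ 0.01 -0.    0.06] turn -0.0 shift after turn [ 0.01 -0.    0.06] 
[ 1.98539417 -0.05469267 -2.09715797]
```

```bash
python3 -m inch '[[[0,0,0.02],0,1],[[0,0,0.02],0,1],[[0,0,0.01],0,1],[[0,0,0.01],0,1],[[0,0,0],0,1],[[0,0,0],0,1],[[0,0,0],0,1],[[0,0,0],0,1],[[0,0,0],0,1],[[0,0,0],0,1]]'
python3 -m inch '[[[0,0,0.02],0,1],[[0,0,0.02],0,1],[[0,0,0.01],0,1],[[0,0,0],0,1],[[0,0,0],0,1],[[0,0,0],0,1],[[0,0,0],0,1],[[0,0,0],0,1],[[0,0,0],0,1],[[0,0,0],0,1]]'
```

```text
t: 15.7
eef_pos: [580.3, 217.4, 59.2]
tcp_rot: [-3.141, -0.0, 1.291]
ft_force: [-0.3, 0.7, -0.4]
opening: 0.632
grip_force: 30.0
t: 16.95
eef_pos: [580.5, 217.5, 58.9]
tcp_rot: [3.14, -0.001, 1.292]
ft_force: [-8.8, -2.5, 27.3]
opening: 0.636
grip_force: 30.0
```

```bash
python3 -m inch '[[[0,0,-0.02],0,1],[[0,0,-0.02],0,-1],[[0,0,0],0,-1],[[0,0,0],0,-1],[[0,0,0],0,-1],[[0,0,0],0,-1],[[0,0,-0.1],0,-1],[[0,0,-0.4],0,-1],[[0,0,-0.7],0,-1],[[0,0,-0.8],0,-1]]'
python3 -m inch '[[[-0.1,0,-0.6],0,-1],[[-0.2,0,-0.5],0,-1],[[-0.2,0,-0.2],0,-1],[[-0.1,0,0],0,-1],[[0,0,0],0,-1],[[0,0,0],0,-1],[[0,0,0],0,-1],[[0,0,0],0,-1],[[0,0,0],0,-1],[[0,0,0],0,-1]]'
python3 - <<'E'
from h import *
c=eyes.read_camera('wrist');save(c,'w5.png')
q=eyes.spot_point('pan',c)[:1]
for a in q: print(a['centre'],atz(c,a['centre'],35))
to((588,-170,240),1.2915)
E
```

```text
t: 18.2
eef_pos: [580.1, 217.3, 179.9]
tcp_rot: [-3.141, 0.0, 1.291]
ft_force: [0.6, -0.6, 0.0]
opening: 1.002
grip_force: 0.0
t: 19.45
eef_pos: [570.5, 182.9, 256.6]
tcp_rot: [3.142, -0.0, 1.291]
ft_force: [0.0, 0.8, 0.3]
opening: 0.999
grip_force: 0.0
pos [570.4 182.8 256.6] yaw 1.2914 t 19.55 shift now [-5.57  1.9   0.28] turn -0.0 shift after turn [-5.57  1.9   0.28]
```

View pics/w5.png

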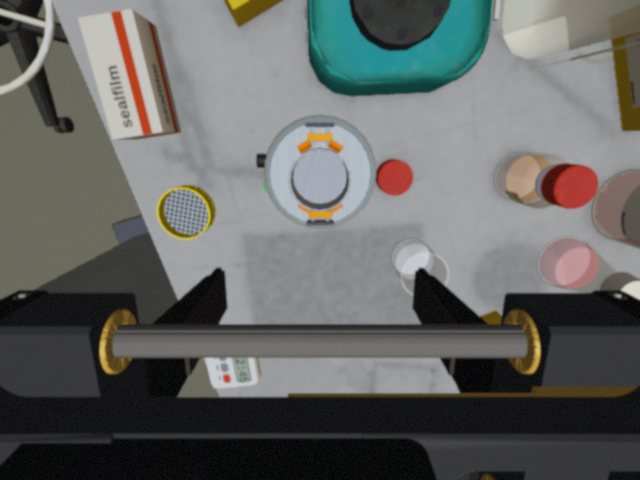

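The pan sits upright and centred between the spread jaws, at about (320,180). Next is the blue sieve.

```bash
python3 -m inch '[[[-0.3,0.1,0],0,-1],[[-0.6,0.2,0],0,-1],[[-0.8,0.28,0],0,-1],[[-0.8,0.28,0],0,-1],[[-0.8,0.28,0.1],0,-1],[[-0.8,0.28,0.1],0,-1],[[-0.7,0.23,0.08],0,-1],[[-0.5,0.15,0],0,-1],[[-0.27,0.1,0],0,-1],[[0,0,0],0,-1]]'
cat >> h.py <<'E'
def look(n,z,png=None):
    s=env.state();c=eyes.read_camera('wrist')
    if png: save(c,png)
    for q in eyes.spot_point(n,c)[:1]: print(n,round(q['score'],2),np.round(q['centre']),'origin at z',z,atz(c,q['centre'],z))
    for q in eyes.cut_out(n,c)[:1]: print('mask',round(q['score'],2),np.round(q['centre']),'rim',rimfit(c,q['mask'],z+(30 if n!='lid' else 13)))
    R=Ro.from_euler('xyz',s['tcp_rot']).as_matrix();o=-np.array(c['extrinsics'])[:3,:3].T@np.array(c['extrinsics'])[:3,3];print('cam',o.round(1))
E
python3 - <<'E'
from h import *
look('sieve_fine',0,'w6.png'); to((575,-208,12),1.2915)
E
```

```text
t: 20.8
eef_pos: [587.7, -170.8, 239.8]
tcp_rot: [-3.142, -0.0, 1.29]
ft_force: [0.6, 0.6, -0.2]
opening: 1.001
grip_force: 0.0
sieve_fine 0.83 [239. 321.] origin at z 0 [ 578.5 -210.3    0. ]
mask 0.87 [243. 319.] rim (((576.391357421875, -207.0538330078125), 31.886865615844727), ((576.5575561523438, -207.3070831298828), (58.80557632446289, 64.08004760742188), 162.0057373046875))
cam [ 607.9 -100.1  409.2]
pos [ 587.9 -168.9  239.9] yaw 1.2923 t 20.95 shift now [-0.69 -0.03  3.8 ] turn 0.01 shift after turn [-0.69 -0.03  3.8 ]
```

View pics/w6.png

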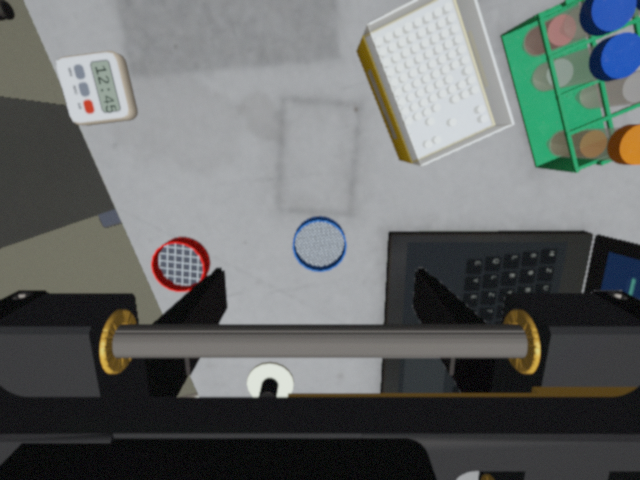

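The blue sieve is at (320,243), and the laptop edge at col 388 clears the fingers. Grasping it.

```bash
python3 -m inch '[[[-0.3,0,0.2],0,-1],[[-0.4,0.01,0.5],0,-1],[[0,0,0.7],0,-1],[[0,0,0.7],0,-1],[[0,0,0.7],0,-1],[[0,0,0.55],0,-1],[[0,0,0.35],0,-1],[[0,0,0.11],0,-1],[[0,0,0],0,-1],[[0,0,0],0,1]]'
python3 -m inch '[[[0,0,0],0,1],[[0,0,0],0,1],[[0,0,0],0,1],[[0,0,0],0,1],[[0,0,0],0,1],[[0,0,-0.2],0,1],[[0,0,-0.5],0,1],[[0,0,-0.7],0,1],[[0,0,-0.7],0,1],[[0,0,-0.5],0,1]]'
python3 - <<'E'
from h import *
to((555,130,170),1.2915)
E
```

```text
t: 22.2
eef_pos: [577.3, -210.6, 12.1]
tcp_rot: [3.14, 0.0, 1.292]
ft_force: [0.2, 0.2, 0.7]
opening: 0.939
grip_force: 0.0
t: 23.45
eef_pos: [577.1, -210.4, 169.9]
tcp_rot: [3.14, 0.0, 1.291]
ft_force: [1.2, 0.2, -1.7]
opening: 0.619
grip_force: 30.0
pos [ 577.1 -210.4  169.9] yaw 1.2915 t 23.45 shift now [ 5.35 -1.92 -0.01] turn -0.0 shift after turn [ 5.35 -1.92 -0.01]
```

```bash
python3 -m inch '[[[0.3,-0.1,0],0,1],[[0.55,-0.2,0],0,1],[[0.7,-0.25,0],0,1],[[0.7,-0.25,0],0,1],[[0.7,-0.25,0],0,1],[[0.7,-0.25,0],0,1],[[0.7,-0.25,0],0,1],[[0.55,-0.2,0],0,1],[[0.35,-0.12,0],0,1],[[0.1,-0.05,0],0,1]]'
python3 - <<'E'
from h import *
look('sieve_fine',env.state()['eef_pos'][2]-12,'w7.png');
c=eyes.read_camera('wrist')
q=eyes.cut_out('pan',c)[0];print(q['score'],rimfit(c,q['mask'],81),env.state()['opening']); to((580.4,217.5,110),1.2915)
E
```

```text
t: 24.7
eef_pos: [553.6, 131.5, 166.3]
tcp_rot: [-3.14, 0.0, 1.293]
ft_force: [-0.1, 0.5, -0.8]
opening: 0.616
grip_force: 30.0
sieve_fine 0.64 [279. 321.] origin at z 154.3161018868465 [554.3 132.  154.3]
mask 0.82 [280. 322.] rim (((554.216796875, 136.137939453125), 30.721282958984375), ((553.7559814453125, 133.4619598388672), (57.76716613769531, 67.34260559082031), 159.18719482421875))
cam [573.8 202.4 335.7]
0.67 (((580.3019409179688, 216.5064697265625), 29.796062469482422), ((580.1515502929688, 216.48435974121094), (58.575008392333984, 58.963470458984375), 121.76522064208984)) 0.6188090781586277
pos [554.6 129.2 167. ] yaw 1.2907 t 24.95 shift now [1.53 0.01 0.95] turn -0.01 shift after turn [1.53 0.01 0.95]
```

View pics/w7.png

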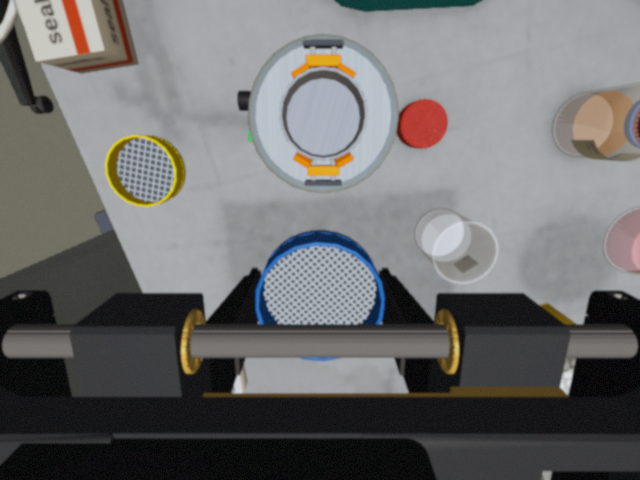

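The blue sieve is held level at (320,295), and the pan rim is at (323,113). Nesting it now.

```bash
python3 -m inch '[[[0.2,0,0],0,1],[[0.4,0,0],0,1],[[0.43,0,0],0,1],[[0.3,0,0],0,1],[[0.18,0,0],0,1],[[0,0,0.3],0,1],[[0,0,0.4],0,1],[[0,0,0.35],0,1],[[0,0,0.15],0,1],[[0,0,0],0,1]]'
python3 -m inch '[[[0,0,0.05],0,1],[[0,0,0.05],0,1],[[0,0,0.04],0,1],[[0,0,0.02],0,1],[[0,0,0.02],0,1],[[0,0,0],0,1],[[0,0,0],0,1],[[0,0,0],0,1],[[0,0,0],0,1],[[0,0,0],0,1]]'
```

```text
t: 26.2
eef_pos: [579.6, 216.9, 95.0]
tcp_rot: [-3.141, 0.0, 1.291]
ft_force: [0.4, -1.0, -0.3]
opening: 0.615
grip_force: 30.0
t: 27.45
eef_pos: [579.7, 217.0, 84.4]
tcp_rot: [3.142, -0.0, 1.291]
ft_force: [-0.2, -0.4, -1.1]
opening: 0.62
grip_force: 30.0
```

```bash
python3 -m inch '[[[0,0,0.01],0,1],[[0,0,0.01],0,1],[[0,0,0.01],0,1],[[0,0,0.01],0,1],[[0,0,0],0,1],[[0,0,0],0,1],[[0,0,0],0,1],[[0,0,0],0,1],[[0,0,0],0,1],[[0,0,0],0,1]]'
```

```text
t: 28.7
eef_pos: [579.7, 217.1, 84.2]
tcp_rot: [3.14, -0.001, 1.292]
ft_force: [-6.5, -1.7, 21.2]
opening: 0.617
grip_force: 30.0
```

```bash
python3 -m inch '[[[0,0,-0.02],0,1],[[0,0,-0.02],0,-1],[[0,0,0],0,-1],[[0,0,0],0,-1],[[0,0,0],0,-1],[[0,0,0],0,-1],[[0,0,-0.1],0,-1],[[0,0,-0.4],0,-1],[[0,0,-0.7],0,-1],[[0,0,-0.7],0,-1]]'
python3 -m inch '[[[-0.01,-0.1,-0.5],0,-1],[[-0.05,-0.4,-0.16],0,-1],[[-0.05,-0.6,0],0,-1],[[-0.05,-0.6,0],0,-1],[[-0.03,-0.5,0],0,-1],[[-0.02,-0.3,0],0,-1],[[0,-0.12,0],0,-1],[[0,0,0],0,-1],[[0,0,0],0,-1],[[0,0,0],0,-1]]'
python3 - <<'E'
from h import *
look('sieve_medium',0,'w8.png'); to((415.5,214,11.5),1.2915)
E
```

```text
t: 29.95
eef_pos: [579.5, 217.0, 200.0]
tcp_rot: [-3.142, -0.0, 1.291]
ft_force: [0.5, -0.8, -0.9]
opening: 1.001
grip_force: 0.0
t: 31.2
eef_pos: [425.6, 248.1, 237.8]
tcp_rot: [-3.141, 0.0, 1.291]
ft_force: [0.1, -0.2, -0.0]
opening: 1.001
grip_force: 0.0
sieve_medium 0.6 [231. 319.] origin at z 0 [416.7 219.    0. ]
mask 0.86 [234. 324.] rim (((422.9838562011719, 219.9349365234375), 31.47484016418457), ((422.27783203125, 219.78173828125), (58.67072677612305, 62.87255859375), 170.72161865234375))
cam [445.8 318.9 407.3]
pos [425.3 248.2 237.9] yaw 1.2911 t 31.35 shift now [-0.59  0.    3.77] turn -0.0 shift after turn [-0.59  0.    3.77]
```

View pics/w8.png

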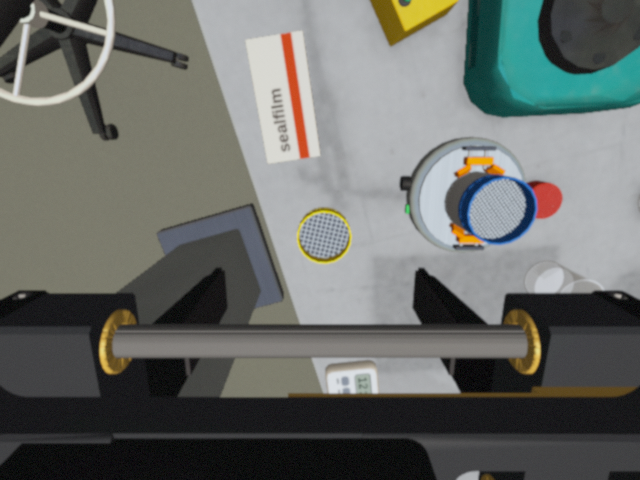

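The blue sieve looks nested, and the yellow one is at (324,236). Grasping the yellow.

```bash
python3 -m inch '[[[-0.2,0.03,0.2],0,-1],[[-0.3,0.03,0.5],0,-1],[[0,0,0.7],0,-1],[[0,0,0.7],0,-1],[[0,0,0.7],0,-1],[[0,0,0.55],0,-1],[[0,0,0.32],0,-1],[[0,0,0.1],0,-1],[[0,0,0],0,-1],[[0,0,0],0,1]]'
python3 -m inch '[[[0,0,0],0,1],[[0,0,0],0,1],[[0,0,0],0,1],[[0,0,0],0,1],[[0,0,0],0,1],[[0,0,-0.2],0,1],[[0,0,-0.5],0,1],[[0,0,-0.7],0,1],[[0,0,-0.7],0,1],[[0,0,-0.6],0,1]]'
python3 - <<'E'
from h import *
to((555,130,190),1.2915)
look('sieve_medium',env.state()['eef_pos'][2]-12,'w9.png');to((555,130,190),1.2915)
E
```

```text
t: 32.6
eef_pos: [420.6, 218.4, 12.5]
tcp_rot: [3.141, -0.001, 1.291]
ft_force: [-0.1, 0.8, 1.8]
opening: 0.944
grip_force: 0.0
t: 33.85
eef_pos: [419.9, 218.3, 176.0]
tcp_rot: [3.141, -0.0, 1.291]
ft_force: [0.5, 0.5, -0.8]
opening: 0.619
grip_force: 30.0
pos [419.9 218.3 176. ] yaw 1.2915 t 33.85 shift now [-0.79  2.57 -0.23] turn -0.0 shift after turn [-0.79  2.57 -0.23] 
sieve_medium 0.83 [282. 317.] origin at z 164.01363329889892 [418.1 217.6 164. ]
mask 0.66 [287. 317.] rim (((421.2723388671875, 222.4814910888672), 30.956159591674805), ((419.76763916015625, 218.08294677734375), (58.07556915283203, 71.08402252197266), 164.47354125976562))
cam [439.9 289.1 345.5]
pos [420.5 218.6 175.6] yaw 1.2915 t 34.0 shift now [-0.8   2.56 -0.23] turn -0.0 shift after turn [-0.8   2.56 -0.23]
```

View pics/w9.png

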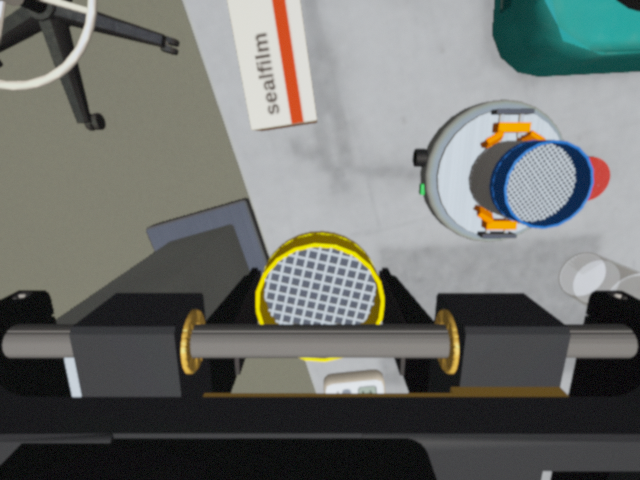

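```bash
python3 -m inch '[[[0.06,0.2,0],0,1],[[0.1,0.4,0],0,1],[[0.15,0.5,0],0,1],[[0.15,0.5,0],0,1],[[0.1,0.45,0],0,1],[[0.1,0.35,0],0,1],[[0.05,0.16,0],0,1],[[0,0,0],0,1],[[0,0,0],0,1],[[0,0,0],0,1]]'
python3 - <<'E'
from h import *
c=eyes.read_camera('side')
q=eyes.cut_out('sieve_fine',c)
if q: print(rimfit(c,q[0]['mask'],103))
to((580,217,107),1.2915)
E
```

```text
t: 35.25
eef_pos: [579.1, 217.2, 174.0]
tcp_rot: [-3.142, -0.0, 1.292]
ft_force: [-0.9, -0.4, -1.5]
opening: 0.619
grip_force: 30.0
(((579.0999755859375, 195.60000610351562), 47.624046325683594), ((579.8956909179688, 195.5952606201172), (65.37703704833984, 99.05870056152344), 174.34405517578125))
pos [579.3 217.1 174.1] yaw 1.2917 t 35.35 shift now [0.   0.01 1.12] turn 0.0 shift after turn [0.   0.01 1.12]
```

```bash
python3 -m inch '[[[0,0.01,0.2],0,1],[[0,0,0.3],0,1],[[0,0,0.25],0,1],[[0,0,0.12],0,1],[[0,0,0.05],0,1],[[0,0,0.05],0,1],[[0,0,0.05],0,1],[[0,0,0.05],0,1],[[0,0,0.03],0,1],[[0,0,0],0,1]]'
python3 -m inch '[[[0,0,0.02],0,1],[[0,0,0.01],0,1],[[0,0,0.01],0,1],[[0,0,0.01],0,1],[[0,0,0],0,1],[[0,0,0],0,1],[[0,0,0],0,1],[[0,0,0],0,1],[[0,0,0],0,1],[[0,0,0],0,1]]'
```

```text
t: 36.6
eef_pos: [580.2, 216.9, 107.8]
tcp_rot: [-3.142, -0.0, 1.291]
ft_force: [-0.1, -0.0, -0.7]
opening: 0.617
grip_force: 30.0
t: 37.85
eef_pos: [580.5, 217.0, 106.9]
tcp_rot: [3.14, -0.001, 1.291]
ft_force: [-5.8, -1.2, 16.5]
opening: 0.616
grip_force: 30.0
```

```bash
python3 -m inch '[[[0,0,-0.02],0,1],[[0,0,-0.02],0,-1],[[0,0,0],0,-1],[[0,0,0],0,-1],[[0,0,0],0,-1],[[0,0,0],0,-1],[[0,0,-0.1],0,-1],[[0,0,-0.4],0,-1],[[0,0,-0.7],0,-1],[[0,0,-0.6],0,-1]]'
python3 -m inch '[[[-0.2,-0.02,-0.36],0,-1],[[-0.5,-0.05,0],0,-1],[[-0.8,-0.08,0],0,-1],[[-0.9,-0.1,0],0,-1],[[-0.9,-0.1,0],0,-1],[[-0.9,-0.1,0],0,-1],[[-0.9,-0.1,0],0,-1],[[-0.8,-0.08,0],0,-1],[[-0.5,-0.05,0],0,-1],[[-0.2,-0.01,0],0,-1]]'
python3 - <<'E'
from h import *
look('sieve_coarse',0,'w10.png'); to((421,-186,11.5),1.2915)
E
```

```text
t: 39.1
eef_pos: [580.3, 216.9, 217.1]
tcp_rot: [3.141, -0.0, 1.291]
ft_force: [-0.1, 0.9, 0.3]
opening: 1.0
grip_force: 0.0
t: 40.35
eef_pos: [430.8, -153.6, 237.3]
tcp_rot: [3.141, 0.0, 1.29]
ft_force: [0.5, -0.5, -0.3]
opening: 1.002
grip_force: 0.0
sieve_coarse 0.96 [240. 317.] origin at z 0 [ 417.1 -191.8    0. ]
mask 0.96 [243. 316.] rim (((418.0910949707031, -186.58444213867188), 31.663843154907227), ((418.292236328125, -187.11965942382812), (58.79558181762695, 64.0050048828125), 158.83218383789062))
cam [450.9 -82.8 406.7]
pos [ 431.4 -152.2  237. ] yaw 1.2908 t 40.5 shift now [-0.59 -0.01  3.76] turn -0.01 shift after turn [-0.59 -0.01  3.76]
```

View pics/w10.png

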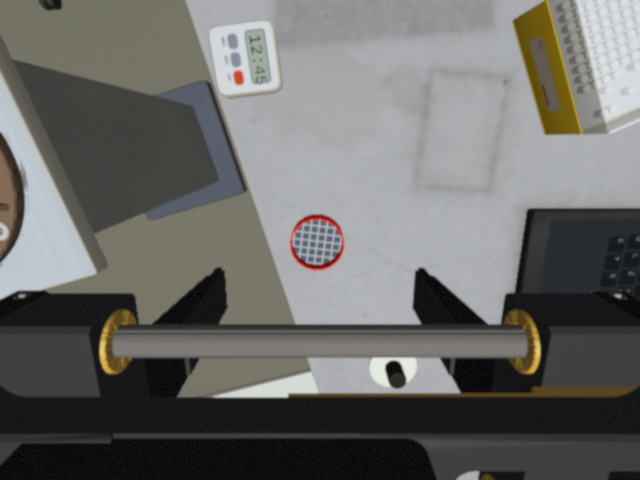

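The red sieve is at (317,242). Grasping it.

```bash
python3 -m inch '[[[-0.27,-0.02,0.2],0,-1],[[-0.4,-0.025,0.5],0,-1],[[0,0,0.7],0,-1],[[0,0,0.7],0,-1],[[0,0,0.7],0,-1],[[0,0,0.54],0,-1],[[0,0,0.32],0,-1],[[0,0,0.1],0,-1],[[0,0,0],0,-1],[[0,0,0],0,1]]'
python3 -m inch '[[[0,0,0],0,1],[[0,0,0],0,1],[[0,0,0],0,1],[[0,0,0],0,1],[[0,0,0],0,1],[[0,0,-0.2],0,1],[[0,0,-0.5],0,1],[[0,0,-0.7],0,1],[[0,0,-0.8],0,1],[[0,0,-0.8],0,1]]'
python3 - <<'E'
from h import *
to((555,130,195),1.2915)
E
```

```text
t: 41.75
eef_pos: [417.8, -190.4, 11.8]
tcp_rot: [3.141, 0.0, 1.292]
ft_force: [0.3, 0.1, -0.4]
opening: 0.942
grip_force: 0.0
t: 43.0
eef_pos: [417.1, -190.0, 193.4]
tcp_rot: [3.142, -0.0, 1.291]
ft_force: [-0.2, 0.3, -1.2]
opening: 0.627
grip_force: 30.0
pos [ 417.1 -190.   193.4] yaw 1.2914 t 43.0 shift now [ 5.76  0.74 -0.03] turn -0.0 shift after turn [ 5.76  0.74 -0.03]
```

```bash
python3 -m inch '[[[0.25,0.03,0],0,1],[[0.5,0.06,0],0,1],[[0.8,0.1,0],0,1],[[0.85,0.12,0],0,1],[[0.85,0.12,0],0,1],[[0.8,0.1,0],0,1],[[0.8,0.1,0],0,1],[[0.5,0.06,0],0,1],[[0.3,0.04,0],0,1],[[0.11,0.01,0],0,1]]'
python3 - <<'E'
from h import *
look('sieve_coarse',env.state()['eef_pos'][2]-11.5,'w11.png');
c=eyes.read_camera('wrist')
q=eyes.cut_out('sieve_medium',c)[0];print(q['score'],rimfit(c,q['mask'],125)); to((580.2,217,130),1.2915)
E
```

```text
t: 44.25
eef_pos: [555.3, 130.3, 190.5]
tcp_rot: [-3.14, 0.0, 1.292]
ft_force: [0.3, -0.7, -0.6]
opening: 0.629
grip_force: 30.0
mask 0.77 [284. 319.] rim (((556.7324829101562, 135.701416015625), 30.901248931884766), ((556.373779296875, 133.8018798828125), (58.22688293457031, 65.04187774658203), 166.70608520507812))
cam [575.5 201.1 360. ]
0.55 (((580.3624267578125, 216.37973022460938), 29.96714973449707), ((580.2828369140625, 216.48291015625), (59.258827209472656, 59.33751678466797), 150.7501220703125))
pos [555.3 128.8 191.3] yaw 1.2905 t 44.5 shift now [ 1.53 -0.01  1.02] turn -0.01 shift after turn [ 1.53 -0.01  1.02]
```

View pics/w11.png

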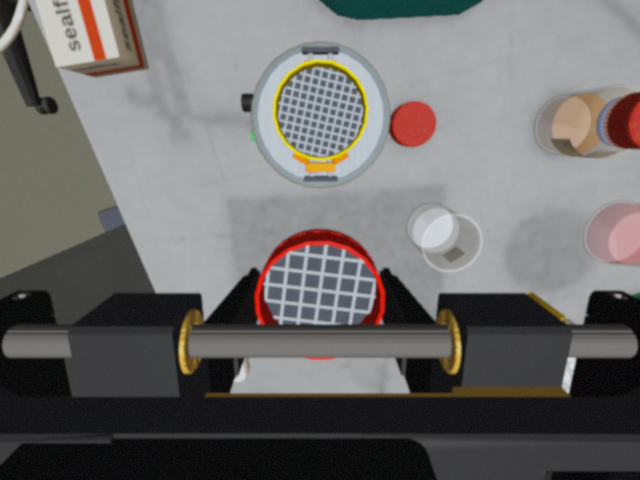

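Yellow is nested, its rim centred at (320,110). Red is held level at (320,295). Placing the red sieve.

```bash
python3 -m inch '[[[0.2,0,0],0,1],[[0.4,-0.01,0],0,1],[[0.43,0,0],0,1],[[0.3,0,0],0,1],[[0.18,0,0],0,1],[[0,0,0.15],0,1],[[0,0,0.3],0,1],[[0,0,0.25],0,1],[[0,0,0.1],0,1],[[0,0,0.05],0,1]]'
python3 -m inch '[[[0,0,0.05],0,1],[[0,0,0.05],0,1],[[0,0,0.04],0,1],[[0,0,0.03],0,1],[[0,0,0.02],0,1],[[0,0,0.01],0,1],[[0,0,0.01],0,1],[[0,0,0],0,1],[[0,0,0],0,1],[[0,0,0],0,1]]'

```

```text
t: 45.75
eef_pos: [580.0, 216.7, 140.0]
tcp_rot: [-3.141, 0.0, 1.291]
ft_force: [0.1, 0.7, -0.1]
opening: 0.629
grip_force: 30.0
t: 47.0
eef_pos: [580.0, 217.0, 128.3]
tcp_rot: [3.141, -0.001, 1.291]
ft_force: [-3.0, 0.7, 6.0]
opening: 0.628
grip_force: 30.0
```

```bash
python3 -m inch '[[[0,0,0.02],0,1],[[0,0,0],0,1],[[0,0,0],0,1],[[0,0,0],0,1],[[0,0,0],0,1],[[0,0,0],0,1],[[0,0,0],0,1],[[0,0,0],0,1],[[0,0,0],0,1],[[0,0,0],0,1]]'
python3 -m inch '[[[0,0,-0.02],0,1],[[0,0,-0.02],0,-1],[[0,0,0],0,-1],[[0,0,0],0,-1],[[0,0,0],0,-1],[[0,0,0],0,-1],[[0,0,-0.1],0,-1],[[0,0,-0.4],0,-1],[[0,0,-0.7],0,-1],[[0,0,-0.6],0,-1]]'
python3 -m inch '[[[-0.2,0.02,-0.1],0,-1],[[-0.5,0.04,0],0,-1],[[-0.8,0.08,0],0,-1],[[-0.9,0.08,0],0,-1],[[-0.9,0.08,0],0,-1],[[-0.9,0.08,0],0,-1],[[-0.9,0.08,0],0,-1],[[-0.9,0.08,0],0,-1],[[-0.9,0.08,0],0,-1],[[-0.9,0.08,0],0,-1]]'
python3 -m inch '[[[-0.8,0.06,0],0,-1],[[-0.6,0.06,0],0,-1],[[-0.3,0,0],0,-1],[[-0.1,0,0],0,-1],[[0,0,0],0,-1],[[0,0,0],0,-1],[[0,0,0],0,-1],[[0,0,0],0,-1],[[0,0,0],0,-1],[[0,0,0],0,-1]]'
python3 - <<'E'
from h import *
look('lid',0,'w12.png'); to((460,-382,20),1.2915)
E
```

```text
t: 48.25
eef_pos: [580.2, 217.1, 128.2]
tcp_rot: [3.14, -0.001, 1.291]
ft_force: [-4.2, -0.5, 14.0]
opening: 0.63
grip_force: 30.0
t: 49.5
eef_pos: [580.0, 217.0, 238.7]
tcp_rot: [3.141, -0.0, 1.291]
ft_force: [0.3, 1.2, -0.1]
opening: 1.001
grip_force: 0.0
t: 50.75
eef_pos: [490.0, -246.3, 242.1]
tcp_rot: [-3.141, -0.0, 1.291]
ft_force: [0.8, 0.5, 0.0]
opening: 0.999
grip_force: 0.0
t: 52.0
eef_pos: [468.4, -350.3, 242.8]
tcp_rot: [3.142, -0.0, 1.291]
ft_force: [-0.7, 0.5, -0.3]
opening: 1.0
grip_force: 0.0
lid 0.89 [227. 317.] origin at z 0 [ 458.8 -375.6    0. ]
mask 0.82 [227. 320.] rim (((462.8385009765625, -373.1878356933594), 30.263263702392578), ((462.963134765625, -373.0672302246094), (59.512393951416016, 60.11027908325195), 138.3419647216797))
cam [ 488.5 -279.5  412.2]
pos [ 468.4 -350.3  242.8] yaw 1.2914 t 52.15 shift now [-0.55  0.01  3.71] turn -0.0 shift after turn [-0.55  0.01  3.71]
```

View pics/w12.png

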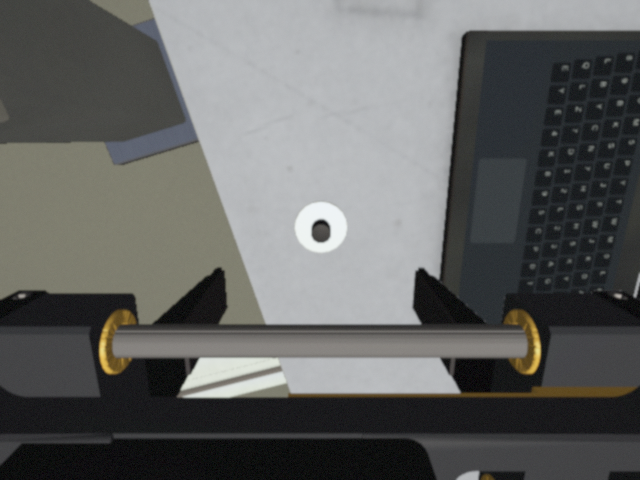

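The lid is flat, with its disc centred at (320,227). Grasping the knob.

```bash
python3 -m inch '[[[-0.15,0.01,0.2],0,-1],[[-0.24,0.01,0.5],0,-1],[[0,0,0.7],0,-1],[[0,0,0.7],0,-1],[[0,0,0.7],0,-1],[[0,0,0.51],0,-1],[[0,0,0.32],0,-1],[[0,0,0.1],0,-1],[[0,0,0],0,-1],[[0,0,0],0,1]]'
python3 -m inch '[[[0,0,0],0,1],[[0,0,0],0,1],[[0,0,0],0,1],[[0,0,0],0,1],[[0,0,0],0,1],[[0,0,0],0,1],[[0,0,0],0,1],[[0,0,0],0,1],[[0,0,0],0,1],[[0,0,0],0,1]]'
python3 -m inch '[[[0,0,-0.2],0,1],[[0,0,-0.5],0,1],[[0,0,-0.7],0,1],[[0,0,-0.8],0,1],[[0,0,-0.7],0,1],[[0,0,-0.4],0,1],[[0,0,-0.1],0,1],[[0,0,0],0,1],[[0,0,0],0,1],[[0,0,0],0,1]]'
python3 - <<'E'
from h import *
to((555,130,225),1.2915)
E
```

```text
t: 53.4
eef_pos: [463.4, -373.5, 19.7]
tcp_rot: [3.14, 0.001, 1.291]
ft_force: [-0.2, -0.6, -0.3]
opening: 0.942
grip_force: 0.0
t: 54.65
eef_pos: [463.1, -373.1, 19.0]
tcp_rot: [3.142, -0.0, 1.291]
ft_force: [-0.1, -0.3, -1.2]
opening: 0.226
grip_force: 30.0
t: 55.9
eef_pos: [462.9, -373.0, 222.0]
tcp_rot: [-3.14, -0.001, 1.291]
ft_force: [-0.2, 0.5, -0.5]
opening: 0.221
grip_force: 30.0
pos [ 462.9 -373.   222. ] yaw 1.2914 t 55.9 shift now [ 8.48 -0.84 -0.04] turn -0.0 shift after turn [ 8.48 -0.84 -0.04]
```

```bash
python3 -m inch '[[[0.2,-0.02,0],0,1],[[0.4,-0.05,0],0,1],[[0.6,-0.06,0],0,1],[[0.7,-0.07,0],0,1],[[0.8,-0.08,0],0,1],[[0.8,-0.08,0],0,1],[[0.8,-0.08,0],0,1],[[0.8,-0.08,0],0,1],[[0.8,-0.08,0],0,1],[[0.8,-0.08,0],0,1]]'
python3 -m inch '[[[0.7,-0.07,0],0,1],[[0.5,-0.05,0],0,1],[[0.35,-0.03,0],0,1],[[0.2,-0.01,0],0,1],[[0.03,0,0],0,1],[[0,0,0],0,1],[[0,0,0],0,1],[[0,0,0],0,1],[[0,0,0],0,1],[[0,0,0],0,1]]'
python3 - <<'E'
from h import *
look('lid',env.state()['eef_pos'][2]-19,'w13.png');
c=eyes.read_camera('wrist')
q=eyes.cut_out('sieve_coarse',c)[0];print(q['score'],rimfit(c,q['mask'],147)); to((580.2,217,158),1.2915)
E
```

```text
t: 57.15
eef_pos: [534.0, 27.5, 223.2]
tcp_rot: [3.141, -0.0, 1.292]
ft_force: [0.3, -0.4, -0.1]
opening: 0.227
grip_force: 30.0
t: 58.4
eef_pos: [555.0, 129.7, 223.0]
tcp_rot: [3.142, -0.0, 1.291]
ft_force: [-0.8, -0.4, -1.6]
opening: 0.227
grip_force: 30.0
lid 0.91 [275. 319.] origin at z 204.03473772479484 [554.6 130.2 204. ]
mask 0.91 [269. 317.] rim (((555.07666015625, 130.54212951660156), 29.603178024291992), ((555.5882568359375, 132.56613159179688), (54.07384490966797, 58.24776077270508), 74.75362396240234))
cam [575.1 200.5 392.5]
0.84 (((580.1943359375, 217.7703399658203), 29.837188720703125), ((580.1717529296875, 217.70909118652344), (59.004146575927734, 59.39284133911133), 69.86138916015625))
pos [555.  129.9 223. ] yaw 1.2915 t 58.65 shift now [1.51 0.   1.08] turn 0.0 shift after turn [1.51 0.   1.08]
```

View pics/w13.png

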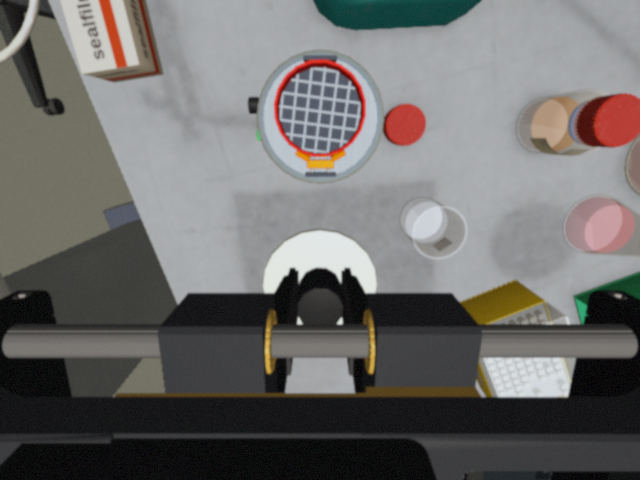

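Red is seated, centred at (320,108), and the lid is held level. Placing the lid.

```bash
python3 -m inch '[[[0.2,0,0],0,1],[[0.4,0,0],0,1],[[0.43,0,0],0,1],[[0.3,0,0],0,1],[[0.19,0,0],0,1],[[0,0,0.15],0,1],[[0,0,0.3],0,1],[[0,0,0.3],0,1],[[0,0,0.12],0,1],[[0,0,0.05],0,1]]'
python3 -m inch '[[[0,0,0.05],0,1],[[0,0,0.05],0,1],[[0,0,0.03],0,1],[[0,0,0.02],0,1],[[0,0,0.02],0,1],[[0,0,0.01],0,1],[[0,0,0.01],0,1],[[0,0,0],0,1],[[0,0,0],0,1],[[0,0,0],0,1]]'

```

```text
t: 59.9
eef_pos: [580.1, 217.1, 167.6]
tcp_rot: [-3.141, 0.0, 1.291]
ft_force: [0.3, 0.5, -0.5]
opening: 0.227
grip_force: 30.0
t: 61.15
eef_pos: [580.4, 217.7, 157.7]
tcp_rot: [3.14, -0.001, 1.292]
ft_force: [-1.6, -1.0, 10.0]
opening: 0.226
grip_force: 30.0
```

```bash
python3 -m inch '[[[0,0,-0.02],0,1],[[0,0,-0.01],0,-1],[[0,0,0],0,-1],[[0,0,0],0,-1],[[0,0,0],0,-1],[[0,0,0],0,-1],[[0,0,0],0,-1],[[0,0,0],0,-1],[[0,0,-0.3],0,-1],[[0,0,-0.5],0,-1]]'
python3 -m inch '[[[0,0,-0.6],0,-1],[[0,0,-0.6],0,-1],[[-0.3,0,-0.3],0,-1],[[-0.6,0,0],0,-1],[[-0.8,0,0],0,-1],[[-0.8,0,0],0,-1],[[-0.8,0,0],0,-1],[[-0.5,0,0],0,-1],[[-0.2,0,0],0,-1],[[0,0,0],0,-1]]'
python3 - <<'E'
from h import *
C=[eyes.read_camera(k) for k in('side','scene')]
cr=[]
for c in C:
    a=proj(c,(580,218,85));r,q=int(a[0]),int(a[1]);p=c['pixels'][max(r-70,0):r+70,q-90:q+90,::-1];cr.append(cv2.resize(p,(400,311),interpolation=2))
    for n,z in(('pan',35),('sieve_fine',73),('sieve_medium',95),('sieve_coarse',117),('lid',139),('beaker',0),('timer',0),('film_box',0)):
        s=eyes.spot_point(n,c)[:1]
        if s: print(n,round(s[0]['score'],2),atz(c,s[0]['centre'],z))
cv2.imwrite('pics/fin.png',np.hstack(cr))
E
```

```text
t: 62.4
eef_pos: [579.7, 217.4, 206.0]
tcp_rot: [-3.14, 0.001, 1.291]
ft_force: [0.0, -0.4, -0.1]
opening: 1.003
grip_force: 0.0
t: 63.65
eef_pos: [513.7, -13.6, 296.0]
tcp_rot: [-3.141, -0.0, 1.29]
ft_force: [-0.4, -0.6, 0.2]
opening: 1.0
grip_force: 0.0
pan 0.48 [577.2 212.4  35. ]
sieve_fine 0.48 [582.9 221.7  73. ]
sieve_medium 0.45 [574.7 209.4  95. ]
sieve_coarse 0.55 [581.9 229.2 117. ]
lid 0.56 [569.3 200.5 139. ]
beaker 0.79 [660.9  87.8   0. ]
timer 0.95 [408.8  12.1   0. ]
film_box 0.65 [440.  355.4   0. ]
pan 0.52 [588.4 217.3  35. ]
sieve_fine 0.61 [581.6 221.   73. ]
sieve_medium 0.72 [571.9 222.   95. ]
sieve_coarse 0.7 [605.6 235.  117. ]
lid 0.73 [531.5 178.3 139. ]
beaker 0.96 [659.1  83.7   0. ]
timer 0.93 [399.8   9.4   0. ]
film_box 0.76 [428.8 362.5   0. ]
```

View pics/fin.png

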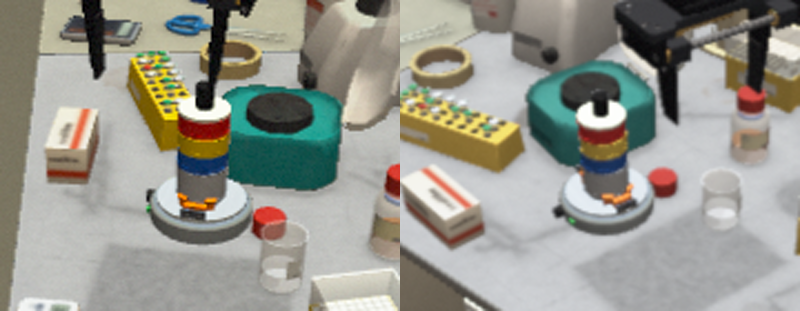

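The stack is complete and straight, in the order pan, blue, yellow, red, lid (side crop near (205,150)). The beaker, timer and carton haven't moved.

```bash
python3 -c "
from cell import env
print(env.job_done())"
```

```text
the job is handed in; nothing more can be done
None
```

The sieve stack is assembled on the shaker in the order asked (pan, blue, yellow, red, lid). Every part seated upright, the beaker, timer and carton still stand in place, and I handed the job in at about 65 s of the 136 s allowed.

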